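# Seat the keyed lock ring on the shaper spindle

### The job

Fit the keyed lock ring (the steel ring with the tab in its bore) on the shaper spindle: lower it over the threaded stud, turn it under light pressure until its tab drops into the spindle's keyway, and bring it fully home, flat on the spacers. Only then turn the spindle clockwise by that ring until the tab points at the lock pin on the front of the housing, so that the spindle can be locked for the nut, and let go. Handle only the ring - keep the fingers off the spindle and its housing and leave the other things where they lie - and stay gentle, because the tab bends if it is forced.

Things in the scene. Friction and masses are not known exactly. Their poses are not given: they have to be found in the camera images.
- key_ring: Keyed lock ring, bare steel, lying flat: 66 mm outside diameter, 16 mm thick, bore 38.4 mm, 0.19-0.3 kg. Two spanner flats 56 mm apart (35 mm long) face its own +y and -y: hold it there. A tab 8 mm wide, as thick as the ring, stands in from the bore to 13 mm from the centre on its own +x side. Origin: centre of the underside, z up. The tab bends at 30 N between ring and spindle, pressed or turned.
- housing: Shaper spindle unit, standing fixed on the table: square foot 130 x 130 x 14 mm, round grey body, bearing cap to 83 mm high; the vertical spindle turns in it about its z axis. Origin: centre of the foot's underside, z up; +x is the front, which looks roughly towards the robot and carries the spindle lock.
- spindle_nose (a point): On the spindle's axis at the flat shoulder, 138 mm above the table; axes as the housing's (does not turn). Above it: threaded stud, 20 mm diameter, up to 166 mm. Below it: keyed part, 36 mm diameter, rim chamfered 1.5 mm, with one straight keyway 10 mm wide, open at the shoulder, floor 11 mm from the axis. The ring's tab rests on the shoulder until it meets the keyway, then the ring drops 13 mm.
- spindle_seat (a point): On the spindle's axis at the top of the spacers (52 mm diameter), 125 mm above the table, where the centre of the ring's lower face must come; axes as the housing's (does not turn). The keyway's direction is not measured and must be seen or felt: at the start it stands 0.45 to 1.2 rad anticlockwise (from above) of the housing's +x, the direction of the lock pin.
- lock_pin (a point): Inner end of the spindle lock's drawn-back pin, 88 mm above the table, 35 mm straight in front (+x) of the axis; its bracket is 97 mm high and its black button reaches 86 mm from the axis. The spindle's lock hole (in the flange, 59 mm diameter, 83 to 93 mm high) lies below the keyway. The spindle has 0.14 N m of drag, stays where it is left, and turns from 1.6 rad anticlockwise of the pin to 0.8 rad past it.
- plain_ring: Bystander: plain round spacer ring, steel, 66 mm outside diameter, 16 mm thick, bore 38.4 mm, no tab, no flats. Origin: centre of the underside.
- spindle_nut: Bystander: dark hexagon nut with collar, 43 mm wide, 22 mm high. Origin: centre of the underside.
- spanner: Bystander: bare combination spanner lying flat, 135 x 32 x 9 mm, long along its y. Origin: centre of the underside.
- offcut: Bystander: small oak offcut block, 35 x 60 x 24 mm. Origin: centre of the underside.
- push_pad_2: Bystander: wooden push block with upright handle, 126 x 90 x 99 mm. Origin: centre of the underside.

How it is judged:
On the way:
1. the ring is home on the spacers, tab in the keyway, before the spindle is turned towards the pin (tab still more than 0.3 rad from it) (z of key_ring in the frame of spindle_seat below 0.0025 m and horizontal distance between key_ring and spindle_seat below 0.003 m and angle between the x axis of key_ring and the x axis of housing, either way round above 0.3 rad), for 0.1 s.
At the end, for the whole second after the job is handed in: The keyed ring lies home on the spacers (its lower face within 2.5 mm of them, level within 0.05 rad, centred within 3 mm), which only the tab in the keyway allows; its tab points along the housing's front direction within 0.10 rad, at the lock pin; the ring is released and at rest (z of key_ring in the frame of spindle_seat below 0.0025 m and horizontal distance between key_ring and spindle_seat below 0.003 m and angle between the z axis of key_ring and the z axis of housing, either way round below 0.05 rad and angle between the x axis of key_ring and the x axis of housing, either way round below 0.1 rad and contact force between the fingers and key_ring below 0.1 N and linear speed of key_ring below 0.01 m/s); the robot touches nothing.
It fails at once if the tab is forced: more than 30 N between the ring and the spindle or housing (contact force between key_ring and housing above 30 N).
It fails at once if the fingers take hold of or push the spindle or its housing (more than 6 N) (contact force between the fingers and housing above 6 N).
It fails at once if a bystander (plain ring, nut, spanner, offcut, push block) is moved more than 30 mm (distance of any of plain_ring, spindle_nut, spanner, offcut, push_pad_2 from where it was at the start of the episode above 0.03 m).
It also fails if it takes over 58 s, if anything falls off the work surface, if the arm or the gripper's body presses on something with over 40 N, if the wrist force passes 120 N, or if a joint passes its speed limit or range.

### The arm

A 7-joint arm with a two-finger parallel gripper is mounted at the origin on a cart in front of the work surface, level with it; the furniture and walls round the work are solid. World frame = base frame: x ahead of the robot, y to its left, z up, the work surface at z = 0. Lengths are in m, angles in rad, forces in N, time in s.
With the tool pointing down it reaches from about 0.425 to 0.875 m from the base axis. Payload 4.7 kg.
Tool frame: the origin (TCP) lies at the very end of the fingers, on their centre line; the grasp point (between the pads) lies 19 mm behind it; z points along the fingers, y is the line along which they close (so a half turn about z gives the same grasp; the last joint's range is limited). The gripper opens to 85 mm and grips with 20 to 120 N. Pads are 22 mm wide; open, the fingers measure 114 mm over their backs; the gripper's body (76 mm by 85 mm) begins 54 mm behind the grasp point. The pads swing forward as they close: fully open they stand 13 mm farther back than shut.
Start: joints at [-1.259, 0.321, -0.07, 1.45, 0.023, 1.371, -0.057], TCP at [0.191, 0.621, 0.231] pointing down, gripper open.
Joint ranges: [-2.86, 2.86], [-0.3, 2.09], [-1.38, 1.24], [0.06, 2.45], [-1.56, 4.7], [0.09, 2.05], [-2.69, 2.69]. Speed limits (rad/s): [2.57, 2.57, 3.14, 3.14, 3.14, 3.14, 3.14].

### API

Orientations are given as a rotation vector (axis times angle).
In Python, from station import env gives the robot as it stands. The module is installed in compiled form; this text tells all that it offers.
- The arm moves only by the shell command python3 -m inch 'ROWS' [FORCE]. ROWS is JSON, a list of rows, each an object with "fingers": the finger opening in m, from 0 to 0.0854; "dp": the shift along the tool's x, y, z in m, a list of three; "dr": the turn, a rotation vector about the tool's x, y, z in degrees, a list of three. A call has 1 to 20 rows; each row shifts and turns the commanded pose from where the row before left it, along the tool's axes as they then stand; what a row does not reach is not made up. A row lasts 1/8 s, in which the tool goes at most 62.5 mm and 10.7 degrees, less where a joint would pass 70% of its speed; a pose out of reach is approached as far as the arm can. A call with a gripper value outside its range is refused whole. The fingers move at their own pace and stop on an object; FORCE is the grip in N (left out, the last holds). Time passes only in rows, so rows that do not move let the fingers close. It gives the time, the measured TCP pose, the force, the opening and the grip force at its end, in the units of the state.
- env.state(): the state, without advancing time (a new reading comes with each control period).
- env.capture(name): name is "scene" or "side" or "wrist"; returns a dict with "pixels" (420x560x3 uint8, red, green, blue), "depth" (420x560 float32, m along the optical axis (not along the pixel's ray), 0 where there is no reading), "fx", "fy", "cx", "cy" (pixels), "extrinsics" (4x4, takes a point from camera to world coordinates). Camera axes: x right, y down, z forward; pixel columns grow to the right and rows downward; lengths in m; the calibration is good to about 2 mm. A picture is of the moment at which its call begins.
- env.hand_in(): hands the job in; it is judged then, once.
Trained networks look in the newest picture that a camera, given by its name, has taken for a name from the list of things; names that differ only in an ending like _2 or _b are one class to them, and where a whole thing is asked for, a point or a joint stands for the part that bears it (a point fixed in the world has none). Each returns a list of dicts, best first, with "p" (0 to 1); they miss things now and then, are a little off and sometimes report something else, mostly with a low value. They report only what shows in the picture. A call takes as long as a camera call.
- env.silhouettes(camera, name): "pixels" (420x560 bool, what is visible of it) and "point" ([row, column] as shares, 0 to 1, of the picture: columns of its width, rows of its height, amid what is visible of it).
- env.spot_point(camera, name): "point" ([row, column] as shares, 0 to 1, of the picture: columns of its width, rows of its height: a listed point, or the origin of a listed thing).
The state is a dict: "t": time; "q": joint angles; "dq": joint speeds; "joint_efforts": joint torques, N m; "tool_pos": TCP position; "tcp_rot": TCP orientation; "wrist_force": force on the tool from outside, world axes, zero at the start; "moment": the same for the moment, N m; "grip_width": finger opening in m; "finger_force": force on a finger pad.
Only numpy, scipy, OpenCV 4.12 (cv2) and the standard library are available. Lean on these libraries where they do the work, as an engineer would, in place of code of your own. Each camera call takes 0.05 s, during which the arm holds its last target. There are 200 camera calls.

## Working session

There is one attempt and no reset: what is moved stays moved. The work goes in short steps, Python scripts to look and compute and a shell command to move; the robot and the scene stay as the last step left them, time stands still between calls to the robot, and variables do not carry over. Pictures are saved under pics/ and viewed, at most 10 in all, crops included, and the job is handed in when it is done.

```bash
mkdir -p pics
cat > h.py <<'E'
import numpy as np, cv2
from station import env
from scipy.spatial.transform import Rotation as R
def cloud(c):
    d=c["depth"]; v,u=np.mgrid[:d.shape[0],:d.shape[1]]
    P=np.stack([(u-c["cx"])/c["fx"]*d,(v-c["cy"])/c["fy"]*d,d],-1)
    W=P@c["extrinsics"][:3,:3].T+c["extrinsics"][:3,3]; W[d==0]=np.nan
    return W
def save(c,n,crop=None,s=1):
    im=c["pixels"][:,:,::-1]
    if crop: im=im[crop[0]:crop[1],crop[2]:crop[3]]
    cv2.imwrite("pics/"+n,cv2.resize(im,None,fx=s,fy=s,interpolation=cv2.INTER_CUBIC))
E
python3 - <<'E'
from h import *
s=env.state();print(s["t"],s["tool_pos"],s["tcp_rot"],s["grip_width"])
ims=[]
for cam in ["scene","side"]:
    c=env.capture(cam);W=cloud(c);ims.append(c["pixels"][:,:,::-1])
    for n in ["key_ring","housing","plain_ring","spindle_nut","spanner","offcut","push_pad_2"]:
        for r in env.silhouettes(cam,n)[:2]:
            if r["p"]<.2: continue
            p=W[r["pixels"]];p=p[~np.isnan(p[:,0])]
            print(cam,n,round(r["p"],2),np.round(r["point"],3),np.round(np.median(p,0),3),np.round(np.percentile(p,[2,98],axis=0),3).tolist())
cv2.imwrite("pics/a.png",cv2.resize(np.vstack(ims),(800,1200))[:600]); cv2.imwrite("pics/b.png",cv2.resize(ims[1],(800,600)))
E
```

```text
0.0 [0.19059553 0.62084909 0.23020048] [-4.65967509e-01 -3.10663224e+00  3.09045237e-03] 0.08537798513993215
scene key_ring 0.7 [0.467 0.63 ] [ 0.493 -0.115  0.014] [[0.464, -0.149, -0.002], [0.526, -0.082, 0.02]]
scene housing 0.68 [0.564 0.507] [0.534 0.147 0.045] [[0.477, 0.072, -0.0], [0.621, 0.202, 0.156]]
scene plain_ring 0.67 [0.756 0.397] [0.483 0.397 0.015] [[0.452, 0.366, 0.002], [0.514, 0.428, 0.019]]
scene spindle_nut 0.24 [0.556 0.508] [0.533 0.147 0.048] [[0.478, 0.079, 0.007], [0.617, 0.2, 0.158]]
scene spanner 0.55 [0.617 0.39 ] [0.629 0.301 0.008] [[0.581, 0.287, 0.0], [0.705, 0.316, 0.012]]
scene offcut 0.82 [0.495 0.452] [0.681 0.093 0.022] [[0.661, 0.062, -0.0], [0.713, 0.12, 0.027]]
scene offcut 0.56 [0.565 0.505] [0.534 0.147 0.047] [[0.477, 0.077, 0.005], [0.621, 0.202, 0.157]]
scene push_pad_2 0.62 [0.544 0.377] [0.688 0.246 0.019] [[0.632, 0.181, -0.001], [0.75, 0.287, 0.098]]
scene push_pad_2 0.54 [0.564 0.502] [0.533 0.148 0.048] [[0.478, 0.083, 0.008], [0.608, 0.202, 0.155]]
side key_ring 0.84 [0.778 0.584] [ 0.492 -0.121  0.014] [[0.464, -0.147, 0.0], [0.523, -0.087, 0.017]]
side key_ring 0.47 [0.578 0.497] [0.535 0.098 0.044] [[0.477, 0.05, -0.0], [0.625, 0.15, 0.153]]
side housing 0.64 [0.589 0.486] [0.535 0.098 0.045] [[0.477, 0.05, 0.0], [0.624, 0.151, 0.15]]
side plain_ring 0.84 [0.512 0.366] [0.478 0.386 0.012] [[0.451, 0.363, -0.001], [0.507, 0.42, 0.016]]
side plain_ring 0.7 [0.579 0.602] [0.678 0.076 0.022] [[0.661, 0.056, 0.001], [0.705, 0.114, 0.024]]
side spindle_nut 0.57 [0.686 0.677] [ 0.645 -0.095  0.013] [[0.632, -0.108, 0.001], [0.666, -0.072, 0.022]]
side offcut 0.68 [0.575 0.605] [0.678 0.076 0.021] [[0.661, 0.056, 0.0], [0.705, 0.114, 0.024]]
side push_pad_2 0.63 [0.505 0.552] [0.702 0.225 0.027] [[0.649, 0.181, -0.0], [0.777, 0.31, 0.096]]
side push_pad_2 0.49 [0.516 0.368] [0.482 0.385 0.012] [[0.452, 0.363, -0.001], [0.509, 0.423, 0.016]]
```

View pics/a.png

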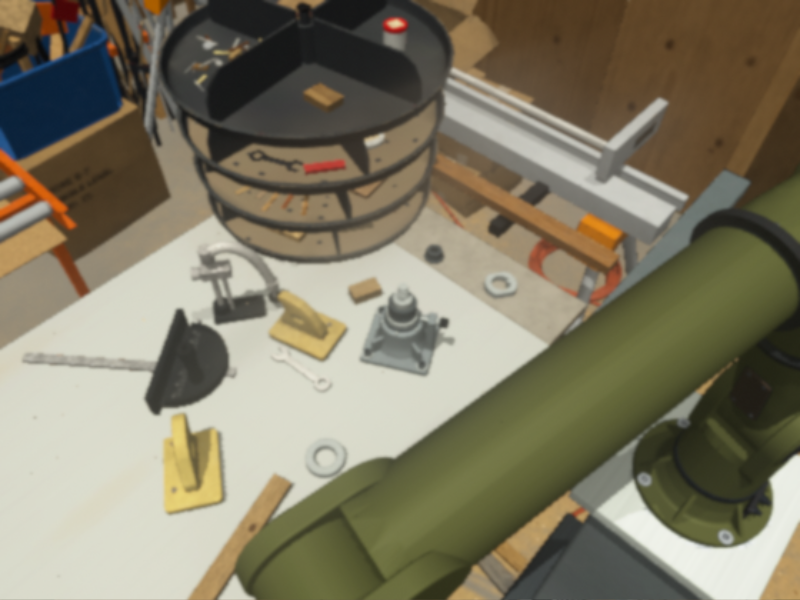

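View pics/b.png

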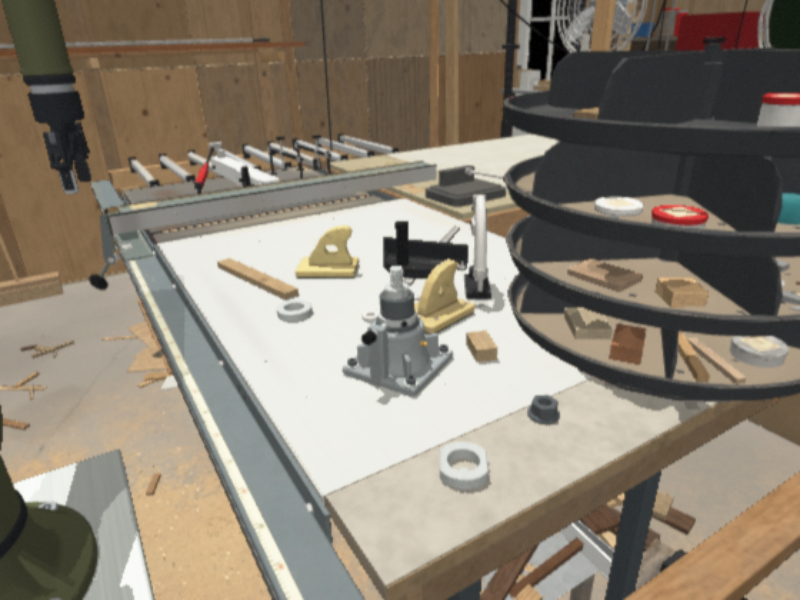

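The scene picture shows the key ring at (500,283), the spindle unit at (403,325), the nut at (433,254) and the plain ring at (326,457). In the side picture the key ring is at (464,466) and the spindle at (397,330). I'll raise the arm and move it towards the spindle for a wrist view.

```bash
python3 -m inch '[{"fingers":0.085,"dp":[-0.0415,-0.036,-0.013],"dr":[0,0,0]},{"fingers":0.085,"dp":[-0.0415,-0.036,-0.013],"dr":[0,0,0]},{"fingers":0.085,"dp":[-0.0415,-0.036,-0.013],"dr":[0,0,0]},{"fingers":0.085,"dp":[-0.0415,-0.036,-0.013],"dr":[0,0,0]},{"fingers":0.085,"dp":[-0.0415,-0.036,-0.013],"dr":[0,0,0]},{"fingers":0.085,"dp":[-0.0415,-0.036,-0.013],"dr":[0,0,0]},{"fingers":0.085,"dp":[-0.0415,-0.036,-0.013],"dr":[0,0,0]},{"fingers":0.085,"dp":[-0.0415,-0.036,-0.013],"dr":[0,0,0]},{"fingers":0.085,"dp":[-0.0415,-0.036,-0.013],"dr":[0,0,0]},{"fingers":0.085,"dp":[-0.0415,-0.036,-0.013],"dr":[0,0,0]},{"fingers":0.085,"dp":[0,0,0],"dr":[0,0,0]},{"fingers":0.085,"dp":[0,0,0],"dr":[0,0,0]}]'
python3 - <<'E'
from h import *
s=env.state();print(s["t"],s["tool_pos"],s["q"]);print(R.from_rotvec(s["tcp_rot"]).as_matrix().round(3))
ims=[]
for cam in ["scene","side","wrist"]:
    c=env.capture(cam);W=cloud(c);np.savez(cam+"1.npz",W=W,**c)
    print(cam,c["extrinsics"].round(3).tolist(),c["fx"])
    for n in ["spindle_nose","spindle_seat","lock_pin","key_ring","housing"]:
        for r in env.spot_point(cam,n)[:1]: print(n,round(r["p"],2),np.round(np.array(r["point"])*[420,560],1))
    for n in ["key_ring","housing"]:
        for r in env.silhouettes(cam,n)[:1]:
            p=W[r["pixels"]];p=p[~np.isnan(p[:,0])]
            print(n,r["p"],len(p))
            np.save(cam+"1_"+n+".npy",p)
            if n=="housing":
                t=p[(p[:,2]>.155)&(p[:,2]<.175)];print("stud",len(t),np.median(t,0) if len(t) else 0, (t.min(0),t.max(0)) if len(t) else 0)
                f=p[(p[:,2]<.02)];
                if len(f)>50: print("rect",cv2.minAreaRect((f[:,:2]*1000).astype(np.float32)))
    if cam=="wrist": save(c,"w1.png",s=1.4)
E
```

```text
t: 2.3
tool_pos: [0.4816, 0.156, 0.3613]
tcp_rot: [-0.466, -3.107, -0.001]
wrist_force: [0.3, 0.2, -0.2]
grip_width: 0.0849
finger_force: 0.0
2.3 [0.48155122 0.15602731 0.36127568] [-0.7398377  -0.03069506  0.36656101  1.59118685  0.01016549  1.57901101
  0.89987441]
[[-0.956  0.293 -0.   ]
 [ 0.293  0.956  0.001]
 [ 0.     0.001 -1.   ]]
scene [[-0.74, -0.531, 0.413, 0.09], [-0.672, 0.573, -0.469, 0.683], [0.012, -0.625, -0.781, 1.013], [0.0, 0.0, 0.0, 1.0]] 450.9385926801895
spindle_nose 0.57 [207.3 280.4]
spindle_seat 0.94 [210.2 282.5]
lock_pin 0.83 [219.2 295.5]
key_ring 0.67 [199.9 349.6]
housing 0.84 [240.6 279.7]
key_ring 0.73 299
housing 0.65 2328
stud 52 [0.55043075 0.12997264 0.16449272] (array([0.54320386, 0.1193112 , 0.15507719]), array([0.5621077 , 0.13813753, 0.16885148]))
rect ((573.9972534179688, 90.26887512207031), (133.612060546875, 219.55978393554688), 27.681703567504883)
side [[0.855, -0.239, 0.46, 0.175], [-0.517, -0.349, 0.781, -0.52], [-0.026, -0.906, -0.422, 0.466], [0.0, 0.0, 0.0, 1.0]] 387.71289855410146
spindle_nose 0.9 [200.7 277.5]
spindle_seat 0.85 [203
[... 222 characters left out ...]
[0.56177671, 0.1362895 , 0.16639173]))
rect ((635.4243774414062, 222.8848114013672), (416.7303466796875, 168.98895263671875), 48.014404296875)
wrist [[0.294, 0.915, 0.276, 0.411], [0.956, -0.281, -0.084, 0.177], [0.0, 0.288, -0.958, 0.504], [0.0, 0.0, 0.0, 1.0]] 314.410136180444
spindle_nose 0.58 [244.  278.5]
spindle_seat 0.9 [239.4 278.4]
lock_pin 0.49 [219.4 133.9]
key_ring 0.84 [220.2 135. ]
housing 0.92 [209.7 279.4]
key_ring 0.77 953
housing 0.6 6137
stud 232 [0.55216855 0.12809364 0.16585676] (array([0.54450505, 0.11764669, 0.15514773]), array([0.56276329, 0.13681625, 0.1681606 ]))
rect ((550.8886108398438, 122.84913635253906), (141.59071350097656, 134.39306640625), 27.52874183654785)
```

View pics/w1.png

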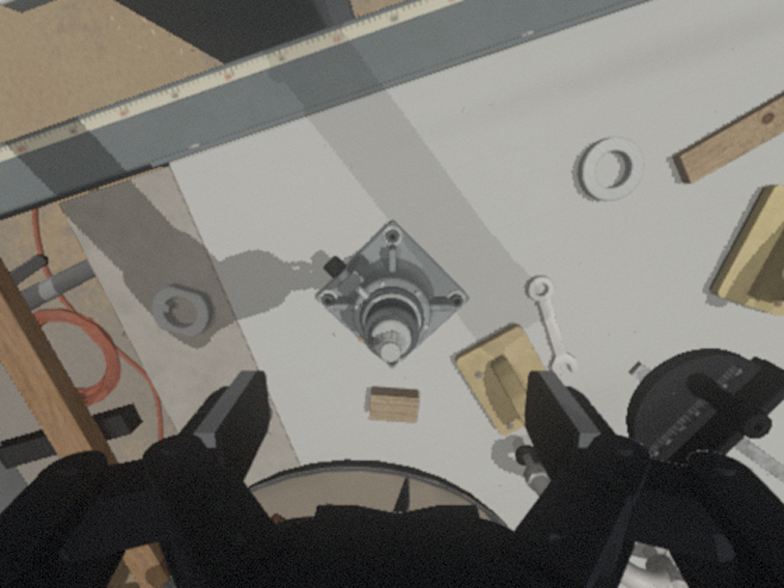

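The wrist picture shows the key ring at (182,310) with its tab and flats. The spindle top is at (392,350), with the black lock button at (335,265) up and to the left. Next, enlarged crops and the exact front direction.

Run:
```python
from h import *
d=np.load("wrist1.npz");im=d["pixels"][:,:,::-1]
a=im[190:250,100:160];b=im[155:265,225:335]
cv2.imwrite("pics/c1.png",np.hstack([cv2.resize(a,(400,400),interpolation=3),cv2.resize(b,(400,400),interpolation=3)]))
W=d["W"]; c0=np.array([.551,.127])
# button: dark pixels near
m=(im.max(-1)<50); r=np.hypot(W[...,0]-c0[0],W[...,1]-c0[1]); m&=(r<.1)&(W[...,2]>.06)&(W[...,2]<.12)
p=W[m]; print(len(p),np.median(p,0), np.degrees(np.arctan2(*(np.median(p,0)[:2]-c0)[::-1])))
# foot points
for cam in ["wrist","side","scene"]:
    p=np.load(cam+"1_housing.npy"); f=p[(p[:,2]>.009)&(p[:,2]<.02)&(np.hypot(p[:,0]-c0[0],p[:,1]-c0[1])<.1)]
    print(cam,len(f),cv2.minAreaRect((f[:,:2]*1000).astype(np.float32)))
    for lo,hi in [(.126,.137),(.158,.172)]:
        t=p[(p[:,2]>lo)&(p[:,2]<hi)]; print(lo,len(t),t.mean(0) if len(t) else 0)
    k=np.load(cam+"1_key_ring.npy"); k=k[(k[:,2]>.012)&(k[:,2]<.022)]
    # outer circle from hull via minEnclosing
    print("ring",cv2.minEnclosingCircle((k[:,:2]*1000).astype(np.float32)),k.mean(0))
    if cam=="wrist":
        q=k[:,:2]-k[:,:2].mean(0)
        rr=np.hypot(*q.T); aa=np.degrees(np.arctan2(q[:,1],q[:,0]))
        i=rr<.0175; print("inner",i.sum(),q[i].mean(0)*1000)
        for s in range(-180,180,15):
            j=(aa>=s)&(aa<s+15); print(s,rr[j].min().round(4),rr[j].max().round(4),end=" | ")
```

```text
5 [0.49015048 0.09248601 0.09592513] -150.4379908630577
wrist 1868 ((554.8980712890625, 127.32901000976562), (130.1680145263672, 129.80523681640625), 27.91629409790039)
0.126 199 [0.5472117  0.12889382 0.13021293]
0.158 217 [0.55288091 0.12800843 0.16513284]
ring ((496.9358215332031, -114.46993255615234), 32.82833480834961) [ 0.49622821 -0.11402854  0.01606399]
inner 21 [ -7.48362312 -12.61836373]
-180 0.0184 0.0313 | -165 0.0191 0.0313 | -150 0.0136 0.0311 | -135 0.0129 0.0318 | -120 0.0136 0.0325 | -105 0.015 0.0332 | -90 0.02 0.0328 | -75 0.0203 0.0329 | -60 0.0205 0.0329 | -45 0.0206 0.029 | -30 0.0204 0.0291 | -15 0.0202 0.0322 | 0 0.0205 0.0324 | 15 0.0198 0.0323 | 30 0.0194 0.0331 | 45 0.0203 0.0329 | 60 0.0196 0.0327 | 75 0.019 0.0325 | 90 0.0186 0.0323 | 105 0.0196 0.0316 | 120 0.0199 0.0294 | 135 0.0197 0.0275 | 150 0.0193 0.0281 | 165 0.0187 0.0316 | side 755 ((552.3417358398438, 126.16265869140625), (129.42544555664062, 128.56820678710938), 27.579404830932617)
0.126 102 [0.54777178 0.11948159 0.13217999]
0.158 48 [0.55136737 0.12481127 0.16318554]
ring ((496.2129211425781, -115.2187728881836), 33.68244552612305) [ 0.49377366 -0.11774918  0.01501328]
scene 622 ((552.0984497070312, 129.32046508789062), (130.0623779296875, 129.62249755859375), 27.04005241394043)
0.126 79 [0.54712224 0.13450017 0.13204012]
0.158 48 [0.55153093 0.12922885 0.16458319]
ring ((493.5544738769531, -113.17976379394531), 34.83562088012695) [ 0.49375944 -0.11363025  0.0161538 ]
```

View pics/c1.png

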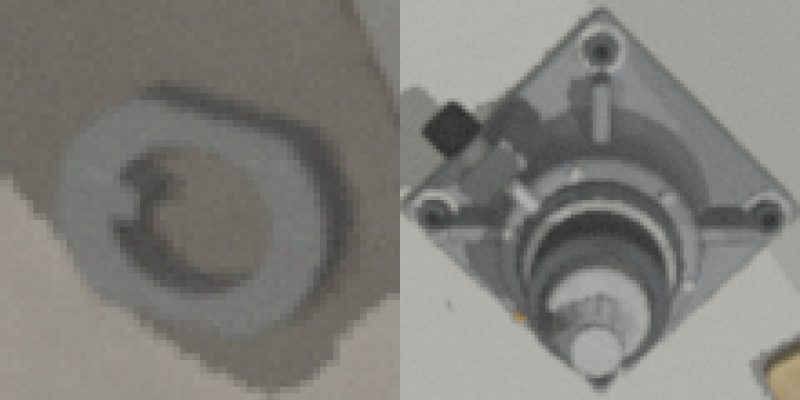

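```bash
python3 -m inch '[{"fingers":0.085,"dp":[-0.019,-0.042,0.02],"dr":[0,0,0]},{"fingers":0.085,"dp":[-0.019,-0.042,0.02],"dr":[0,0,0]},{"fingers":0.085,"dp":[-0.019,-0.042,0.02],"dr":[0,0,0]},{"fingers":0.085,"dp":[0,0,0],"dr":[0,0,0]},{"fingers":0.085,"dp":[0,0,0],"dr":[0,0,0]}]'
python3 - <<'E'
from h import *
c=env.capture("wrist");W=cloud(c);im=c["pixels"][:,:,::-1]
E=np.linalg.inv(c["extrinsics"])
def pr(p):
    q=E[:3,:3]@p+E[:3,3]; return int(q[0]/q[2]*c["fx"]+c["cx"]),int(q[1]/q[2]*c["fy"]+c["cy"])
u,v=pr(np.array([.552,.127,.138]));print(u,v)
a=im[v-40:v+40,u-40:u+40]
r=env.silhouettes("wrist","key_ring")[0];p=W[r["pixels"]];k=p[(p[:,2]>.012)&(p[:,2]<.022)]
ys,xs=np.where(r["pixels"]);b=im[ys.min()-8:ys.min()+82,xs.min()-8:xs.min()+82]
cv2.imwrite("pics/c2.png",np.hstack([cv2.resize(x,(400,400),interpolation=3) for x in (a,b)]))
print(r["p"],len(k),cv2.minEnclosingCircle((k[:,:2]*1000).astype(np.float32)),k.mean(0))
c0=np.array(cv2.minEnclosingCircle((k[:,:2]*1000).astype(np.float32))[0])/1000
q=k[:,:2]-c0
best=[]
for a in range(0,180):
    n=np.array([np.cos(np.radians(a)),np.sin(np.radians(a))]);d=q@n;best.append(np.percentile(d,99.5)-np.percentile(d,.5))
print("flat dir",np.argmin(best),min(best),max(best)); i=np.hypot(*q.T)<.0172;print(i.sum(),np.degrees(np.arctan2(*q[i].mean(0)[::-1])))
f=p=W.reshape(-1,3);f=f[(f[:,2]>.158)&(f[:,2]<.172)&(np.hypot(f[:,0]-.552,f[:,1]-.127)<.03)];print("stud",len(f),f.mean(0),f.min(0),f.max(0))
E
```

```text
t: 4.12
tool_pos: [0.4994, 0.019, 0.3015]
tcp_rot: [0.466, 3.107, 0.001]
wrist_force: [-0.5, 0.2, 0.3]
grip_width: 0.0851
finger_force: 0.0
400 211
0.8 1066 ((497.2106628417969, -115.01082611083984), 33.19552230834961) [ 0.49588509 -0.11447339  0.01615446]
flat dir 145 0.05524351032470044 0.06463033880919683
20 -125.98420827507996
stud 358 [0.55261136 0.12620417 0.1650776 ] [0.54463248 0.11750609 0.15817609] [0.56261406 0.13619546 0.16852117]
```

View pics/c2.png

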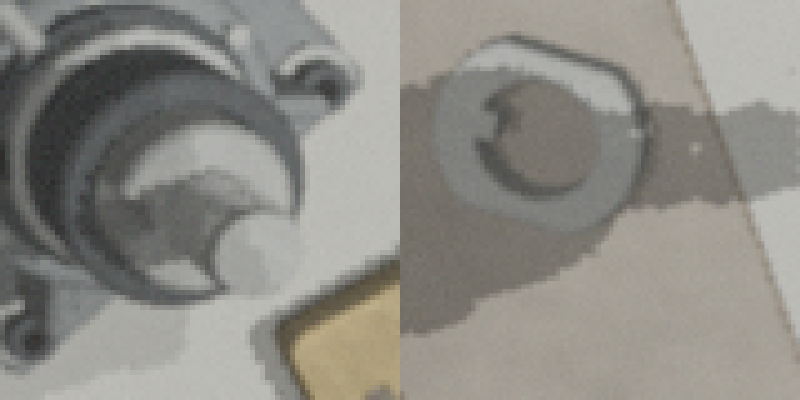

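The left crop shows the keyway as a dark notch at (125,212) on the shoulder, centred at (200,200), so it points about -98° in world axes (0.95 rad from the front at -152.5°). The right crop shows the ring's tab at (490,105), about -126°. Next is the approach to the ring.

```bash
python3 -m inch '[{"fingers":0.085,"dp":[-0.0122,-0.0429,0.03],"dr":[0,0,0]},{"fingers":0.085,"dp":[-0.0122,-0.0429,0.03],"dr":[0,0,0]},{"fingers":0.085,"dp":[-0.0122,-0.0429,0.03],"dr":[0,0,0]},{"fingers":0.085,"dp":[0,0,0.0138],"dr":[0,0,9.9]},{"fingers":0.085,"dp":[0,0,0.0138],"dr":[0,0,9.9]},{"fingers":0.085,"dp":[0,0,0.0138],"dr":[0,0,9.9]},{"fingers":0.085,"dp":[0,0,0.0138],"dr":[0,0,9.9]},{"fingers":0.085,"dp":[0,0,0.0138],"dr":[0,0,9.9]},{"fingers":0.085,"dp":[0,0,0.0138],"dr":[0,0,9.9]},{"fingers":0.085,"dp":[0,0,0.0138],"dr":[0,0,9.9]},{"fingers":0.085,"dp":[0,0,0.0138],"dr":[0,0,9.9]},{"fingers":0.085,"dp":[0,0,0.0138],"dr":[0,0,9.9]},{"fingers":0.085,"dp":[0,0,0.0138],"dr":[0,0,9.9]},{"fingers":0.085,"dp":[0,0,0.0138],"dr":[0,0,9.9]},{"fingers":0.085,"dp":[0,0,0],"dr":[0,0,0]},{"fingers":0.085,"dp":[0,0,0],"dr":[0,0,0]}]'
python3 - <<'E'
from h import *
s=env.state();print(s["q"].round(2));M=R.from_rotvec(s["tcp_rot"]).as_matrix();print(M.round(3),"yaw y",np.degrees(np.arctan2(M[1,1],M[0,1])))
print("need",M.T@(np.array([.4967,-.1147,.002])-s["tool_pos"]))
c=env.capture("wrist");W=cloud(c);save(c,"w3.png",s=1.2)
for r in env.silhouettes("wrist","key_ring")[:1]:
    p=W[r["pixels"]];k=p[(p[:,2]>.012)&(p[:,2]<.02)];o,rad=cv2.minEnclosingCircle((k[:,:2]*1000).astype(np.float32));q=k[:,:2]-np.array(o)/1000
    w=[np.ptp(q@[np.cos(np.radians(a)),np.sin(np.radians(a))]) for a in range(180)];i=np.hypot(*q.T)<.0172
    print(r["p"],len(k),o,rad,np.argmin(w),min(w),i.sum(),np.degrees(np.arctan2(*q[i].mean(0)[::-1])))
E
```

```text
t: 6.22
tool_pos: [0.4974, -0.1148, 0.0601]
tcp_rot: [2.795, 1.433, 0.001]
wrist_force: [0.7, -0.5, -0.1]
grip_width: 0.0848
finger_force: 0.0
[-0.53  0.23  0.78  2.01 -0.2   0.98 -0.28]
[[ 0.584  0.812  0.001]
 [ 0.812 -0.584  0.   ]
 [ 0.001  0.001 -1.   ]] yaw y -35.71653835404542
need [-0.00034692 -0.00062924  0.05808507]
0.84 4910 (496.0101013183594, -115.7799072265625) 33.28227996826172 145 0.05626139729975556 108 -124.41539637311755
```

View pics/w3.png

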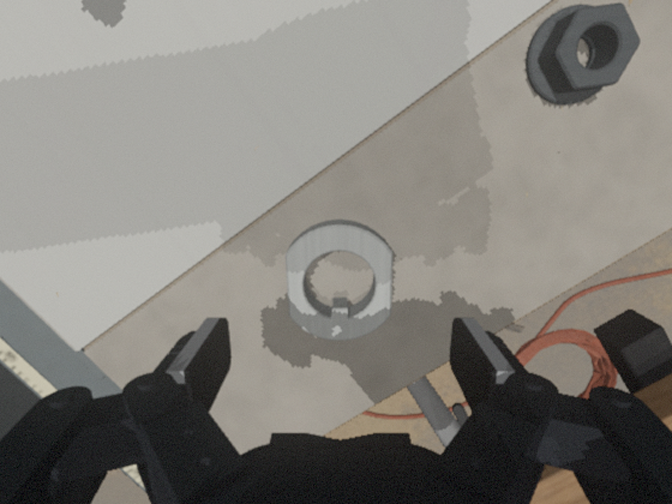

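The picture shows the ring centred between the fingers at (340,280), flats facing the pads, tab at (340,310). Time to descend and grip.

```bash
python3 -m inch '[{"fingers":0.085,"dp":[-0.001,-0.0006,0.02],"dr":[0,0,0]},{"fingers":0.085,"dp":[0,0,0.02],"dr":[0,0,0]},{"fingers":0.085,"dp":[0,0,0.017],"dr":[0,0,0]},{"fingers":0.085,"dp":[0,0,0],"dr":[0,0,0]},{"fingers":0.05,"dp":[0,0,0],"dr":[0,0,0]},{"fingers":0.05,"dp":[0,0,0],"dr":[0,0,0]},{"fingers":0.05,"dp":[0,0,0],"dr":[0,0,0]},{"fingers":0.05,"dp":[0,0,0],"dr":[0,0,0]},{"fingers":0.05,"dp":[0,0,0],"dr":[0,0,0]}]' 45
python3 -m inch '[{"fingers":0.05,"dp":[0,0,0],"dr":[0,0,0]},{"fingers":0.05,"dp":[0,0,0],"dr":[0,0,0]}]'
```

```text
t: 7.45
tool_pos: [0.4964, -0.1161, 0.0036]
tcp_rot: [2.798, 1.427, 0.003]
wrist_force: [-1.2, 0.5, 6.3]
grip_width: 0.0546
finger_force: 48.0
t: 7.7
tool_pos: [0.4964, -0.116, 0.0036]
tcp_rot: [2.798, 1.427, 0.003]
wrist_force: [-2.1, -0.3, 6.0]
grip_width: 0.0547
finger_force: 48.0
```

```bash
python3 -m inch '[{"fingers":0.05,"dp":[0,0,-0.02],"dr":[0,0,0]},{"fingers":0.05,"dp":[0,0,-0.05],"dr":[0,0,0]},{"fingers":0.05,"dp":[0,0,-0.05],"dr":[0,0,0]},{"fingers":0.05,"dp":[0,0,-0.05],"dr":[0,0,0]},{"fingers":0.05,"dp":[0.019,-0.008,-0.046],"dr":[0,0,0]},{"fingers":0.05,"dp":[0.0383,-0.0163,0],"dr":[0,0,0]},{"fingers":0.05,"dp":[0.0383,-0.0163,0],"dr":[0,0,0]},{"fingers":0.05,"dp":[0.0383,-0.0163,0],"dr":[0,0,0]},{"fingers":0.05,"dp":[0.0383,-0.0163,0],"dr":[0,0,0]},{"fingers":0.05,"dp":[0.0383,-0.0163,0],"dr":[0,0,0]},{"fingers":0.05,"dp":[0.019,-0.0083,0],"dr":[0,0,0]},{"fingers":0.05,"dp":[0,0,0],"dr":[0,0,-10]},{"fingers":0.05,"dp":[0,0,0],"dr":[0,0,0]},{"fingers":0.05,"dp":[0,0,0],"dr":[0,0,0]},{"fingers":0.05,"dp":[0,0,0],"dr":[0,0,0]}]'
python3 - <<'E'
from h import *
s=env.state();M=R.from_rotvec(s["tcp_rot"]).as_matrix();print(s["q"].round(2),s["wrist_force"],"yaw y",np.degrees(np.arctan2(M[1,1],M[0,1])))
print(M.round(4))
for cam in ["wrist","scene","side"]:
    c=env.capture(cam);W=cloud(c)
    if cam=="wrist": save(c,"w4.png",s=1.3)
    for r in env.silhouettes(cam,"key_ring")[:1]:
        p=W[r["pixels"]];p=p[np.isfinite(p[:,0])&(abs(p[:,2]-s["tool_pos"][2]-.005)<.03)];print(cam,r["p"],len(p),p.mean(0),np.percentile(p,[1,99],axis=0))
        z=np.percentile(p[:,2],95);k=p[p[:,2]>z-.004];o,rad=cv2.minEnclosingCircle((k[:,:2]*1000).astype(np.float32));print(z,o,rad)
        print("tool-frame mean",((k-s["tool_pos"])@M).mean(0), np.percentile((k-s["tool_pos"])@M,[1,99],axis=0).round(4).tolist())
    f=W.reshape(-1,3);f=f[(f[:,2]>.158)&(f[:,2]<.172)&(np.hypot(f[:,0]-.552,f[:,1]-.127)<.02)];print("stud",len(f),f.mean(0) if len(f) else 0)
E
```

```text
t: 9.57
tool_pos: [0.5512, 0.1265, 0.2186]
tcp_rot: [-2.666, -1.662, -0.0]
wrist_force: [-0.0, -0.9, -2.1]
grip_width: 0.0544
finger_force: 48.9
[-0.83  0.16  0.62  1.7  -0.1   1.31 -0.64] [-0.043924   -0.94463057 -2.10843512] yaw y -26.12107453622452
[[ 4.403e-01  8.979e-01  1.000e-04]
 [ 8.979e-01 -4.403e-01  2.000e-04]
 [ 2.000e-04  0.000e+00 -1.000e+00]]
wrist 0.66 10698 [0.55221182 0.12923008 0.22935758] [[0.52186882 0.09674741 0.21660845]
 [0.58180538 0.15962363 0.23225565]]
0.23186161130355193 (551.360595703125, 126.66621398925781) 33.467079162597656
tool-frame mean [ 0.00293176 -0.00024285 -0.0122531 ] [[-0.03, -0.0271, -0.0137], [0.0326, 0.0265, -0.0096]]
stud 5 [0.54969133 0.11987031 0.16628034]
scene 0.73 228 [0.55659128 0.1434797  0.22774044] [[0.52118057 0.11320729 0.21616497]
 [0.58050977 0.16145938 0.23393612]]
0.23261217754197672 (553.1251831054688, 136.44631958007812) 31.236682891845703
tool-frame mean [ 0.0192796  -0.00079678 -0.01239309] [[-0.0033, -0.0293, -0.0155], [0.033, 0.027, -0.0102]]
stud 47 [0.55197227 0.12876978 0.16403276]
side 0.68 432 [0.54575673 0.11841556 0.22548667] [[0.51793877 0.0948694  0.21493567]
 [0.57766586 0.15569598 0.23088133]]
0.23060025032191173 (549.9588012695312, 126.57950592041016) 33.566871643066406
tool-frame mean [-0.00411652 -0.00116541 -0.01087864] [[-0.0317, -0.0276, -0.0123], [0.0312, 0.0253, -0.008]]
stud 49 [0.55147672 0.12481625 0.16318368]
```

View pics/w4.png

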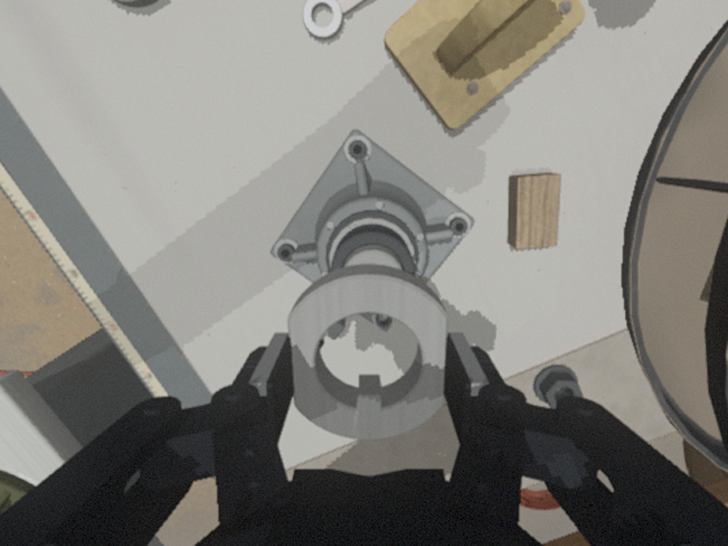

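The ring is held square at (368,360), tab towards the gripper side. It is above the axis, so I'll lower it over the stud.

```bash
python3 -m inch '[{"fingers":0.05,"dp":[0.0005,0.0003,0.02],"dr":[0,0,0]},{"fingers":0.05,"dp":[0,0,0.02],"dr":[0,0,0]},{"fingers":0.05,"dp":[0,0,0.02],"dr":[0,0,0]},{"fingers":0.05,"dp":[0,0,0.008],"dr":[0,0,0]},{"fingers":0.05,"dp":[0,0,0],"dr":[0,0,0]},{"fingers":0.05,"dp":[0,0,0],"dr":[0,0,0]}]'
python3 - <<'E'
from h import *
s=env.state();print(s["wrist_force"],s["tool_pos"])
c=env.capture("wrist");W=cloud(c);save(c,"w5.png",crop=(200,360,200,360),s=3.7)
f=W.reshape(-1,3);g=np.hypot(f[:,0]-.552,f[:,1]-.127)
a=f[(g<.0125)&(f[:,2]>.163)&(f[:,2]<.171)];print("stud top",len(a),a.mean(0),a.min(0),a.max(0))
c0=[cv2.minEnclosingCircle((x[:,:2]*1000).astype(np.float32)) for x in (a,f[(g<.036)&(g>.018)&(abs(f[:,2]-.1635)<.004)])];print(c0)
E
```

```text
t: 10.62
tool_pos: [0.5523, 0.1277, 0.1514]
tcp_rot: [2.663, 1.665, 0.002]
wrist_force: [0.2, 0.2, -2.1]
grip_width: 0.0547
finger_force: 48.8
[ 0.16856526  0.21600207 -2.06152612] [0.55230108 0.12767603 0.15143756]
stud top 1106 [0.55420239 0.12778278 0.16579049] [0.54467379 0.1146615  0.16302056] [0.56325108 0.13668843 0.16822759]
[((552.5372314453125, 125.44853210449219), 11.574041366577148), ((552.8556518554688, 129.35252380371094), 34.96116638183594)]
```

View pics/w5.png

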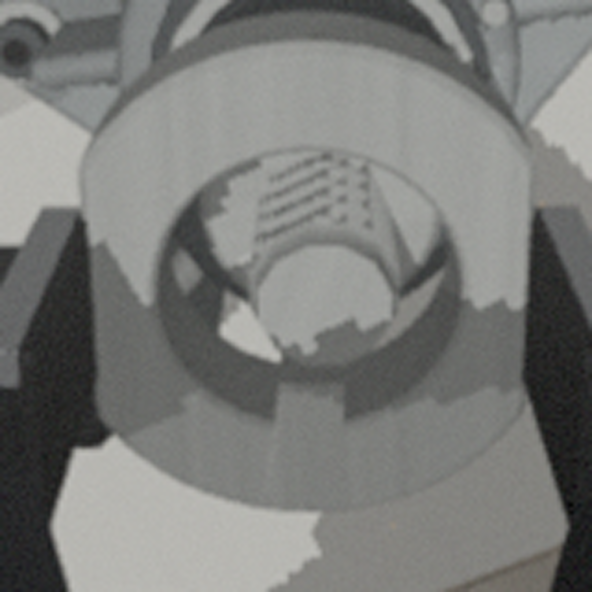

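The crop shows the stud top at (325,298) right and low of the bore centre at (309,281), so about 2 mm off centre. I'll measure that in numbers.

```bash
cat > off.py <<'E'
from h import *
s=env.state();M=R.from_rotvec(s["tcp_rot"]).as_matrix();c=env.capture("wrist");W=cloud(c)
T=(W-s["tool_pos"])@M
zr=-.0134
m=(np.hypot(T[...,0],T[...,1])<.04)&np.isfinite(T[...,0])
rt=m&(abs(T[...,2]-zr)<.002)
P=T[rt];P=P[abs(P[:,1])<.027]
a=P[abs(P[:,1])<.01][:,0];print("outer x",a.min(),a.max(),(a.min()+a.max())/2)
# bore edge: fit circle on ring top points closest to the centre per angle
q=P[:,:2];an=np.degrees(np.arctan2(q[:,1],q[:,0]));rr=np.hypot(*q.T)
E_=[]
for t in range(-150,150,6):
    j=(an>t)&(an<t+6)&(rr>.0155)
    if j.sum()>3: E_.append(q[j][rr[j].argmin()])
E_=np.array(E_)
def circ(e):
    A=np.c_[2*e,np.ones(len(e))];x=np.linalg.lstsq(A,(e**2).sum(1),rcond=None)[0];return x[:2],np.sqrt(x[2]+x[0]**2+x[1]**2)
print("bore",circ(E_))
st=m&(abs(W[...,2]-.166)<.0018)&(np.hypot(T[...,0],T[...,1])<.0145)
n,l,sts,_=cv2.connectedComponentsWithStats(st.astype(np.uint8));i=1+sts[1:,4].argmax();S=T[l==i]
print("stud",len(S),S.mean(0),cv2.minEnclosingCircle((S[:,:2]*1000).astype(np.float32)))
print(s["tool_pos"],s["wrist_force"])
E
python3 off.py
```

```text
outer x -0.032277762405654005 0.033472233888925014 0.0005972357416355045
bore (array([ 0.00058886, -0.00024884]), np.float64(0.01916726373799093))
stud 1003 [ 0.00070525  0.00162198 -0.01446917] ((0.4396499991416931, 1.7601161003112793), 8.832286834716797)
[0.55230023 0.12770879 0.1514999 ] [-0.25749044 -0.27795522 -2.33234422]
```

```bash
cat >> off.py <<'E'
S=T[l==i];print(np.percentile(S,[1,99],axis=0).round(4).tolist());r,cc=np.where(l==i);print("px",r.min(),r.max(),cc.min(),cc.max())
col=int(c["cx"])+3
for k in range(205,345,3): print(k,T[k,285].round(4).tolist(),end=";")
E
python3 off.py
```

```text
outer x -0.03218059662065471 0.033582238622295965 0.0007008210008206291
bore (array([ 0.00059147, -0.0002528 ]), np.float64(0.01913219983865857))
stud 1014 [ 0.00074898  0.00165495 -0.01454177] ((0.38668012619018555, 1.6010470390319824), 8.999788284301758)
[0.55223851 0.12772464 0.15145217] [-0.21298887  0.48207835 -1.090382  ]
[[-0.0077, -0.0063, -0.0158], [0.0085, 0.0096, -0.013]]
px 264 298 270 305
205 [0.0333, 0.0005, -0.0015];208 [0.0331, 0.0005, -0.0058];211 [0.0333, 0.0005, -0.0114];214 [0.0319, 0.0005, -0.0112];217 [0.0306, 0.0005, -0.0114];220 [0.0297, 0.0005, -0.0127];223 [0.0281, 0.0005, -0.0124];226 [0.0265, 0.0005, -0.0118];229 [0.0252, 0.0005, -0.0119];232 [0.024, 0.0005, -0.0125];235 [0.0224, 0.0005, -0.0119];238 [0.0212, 0.0005, -0.0127];241 [0.0094, 0.0007, 0.0128];244 [0.0094, 0.0006, 0.0088];247 [0.0094, 0.0006, 0.0048];250 [0.0098, 0.0006, 0.0002];253 [0.0096, 0.0006, -0.003];256 [0.0094, 0.0005, -0.0059];259 [0.0091, 0.0005, -0.0085];262 [0.0089, 0.0005, -0.0113];265 [0.0086, 0.0005, -0.0137];268 [0.0081, 0.0005, -0.0156];271 [0.0063, 0.0005, -0.015];274 [0.0052, 0.0005, -0.0158];277 [0.0024, 0.0005, -0.0135];280 [0.0014, 0.0005, -0.0145];283 [-0.0, 0.0005, -0.0146];286 [-0.0013, 0.0005, -0.0151];289 [-0.0029, 0.0005, -0.0149];292 [-0.0049, 0.0005, -0.0141];295 [-0.0062, 0.0005, -0.0147];298 [-0.0078, 0.0005, -0.0146];301 [-0.0127, 0.0005, -0.0095];304 [-0.0124, 0.0005, -0.0124];307 [-0.0138, 0.0005, -0.0128];310 [-0.0159, 0.0005, -0.012];313 [-0.0182, 0.0005, -0.0111];316 [-0.0184, 0.0005, -0.0133];319 [-0.0209, 0.0005, -0.0121];322 [-0.0223, 0.0005, -0.0125];325 [-0.0241, 0.0005, -0.0124];328 [-0.0267, 0.0006, -0.0112];331 [-0.0276, 0.0006, -0.0122];334 [-0.0293, 0.0006, -0.0124];337 [-0.0316, 0.0006, -0.0116];340 [-0.1662, 0.0019, 0.1525];343 [-0.1695, 0.0019, 0.1517];
```

```bash
python3 -m inch '[{"fingers":0.05,"dp":[-0.001,0.0019,0],"dr":[0,0,0]},{"fingers":0.05,"dp":[0,0,0.004],"dr":[0,0,0]},{"fingers":0.05,"dp":[0,0,0.003],"dr":[0,0,0]},{"fingers":0.05,"dp":[0,0,0],"dr":[0,0,0]},{"fingers":0.05,"dp":[0,0,0],"dr":[0,0,0]}]'
python3 off.py | head -6
python3 -m inch '[{"fingers":0.05,"dp":[0,0,0.001],"dr":[0,0,0]},{"fingers":0.05,"dp":[0,0,0],"dr":[0,0,0]}]'
```

```text
t: 11.4
tool_pos: [0.5529, 0.1258, 0.1435]
tcp_rot: [2.664, 1.666, -0.0]
wrist_force: [0.1, -0.7, -1.5]
grip_width: 0.0543
finger_force: 48.9
outer x -0.032149140985360126 0.033713824153615596 0.0007823415841277347
bore (array([ 0.0005984 , -0.00027226]), np.float64(0.0191269895491263))
stud 1128 [ 0.00207537  0.00020193 -0.02253474] ((1.4611300230026245, 0.25833699107170105), 9.01917839050293)
[0.55290172 0.12583153 0.14347603] [ 0.1235912  -0.71939811 -1.5105537 ]
[[-0.0066, -0.0077, -0.0239], [0.01, 0.0081, -0.021]]
px 269 306 266 304
t: 11.7
tool_pos: [0.5529, 0.1259, 0.1425]
tcp_rot: [-2.664, -1.666, -0.0]
wrist_force: [0.8, -0.0, -1.9]
grip_width: 0.0543
finger_force: 48.9
```

```bash
for i in 1; do python3 -m inch '[{"fingers":0.05,"dp":[0.0003,0.0004,0.001],"dr":[0,0,0]},{"fingers":0.05,"dp":[0,0,0],"dr":[0,0,0]}]'; done; python3 -m inch '[{"fingers":0.05,"dp":[0,0,0.001],"dr":[0,0,0]},{"fingers":0.05,"dp":[0,0,0],"dr":[0,0,0]}]'; python3 -m inch '[{"fingers":0.05,"dp":[0,0,0.001],"dr":[0,0,0]},{"fingers":0.05,"dp":[0,0,0],"dr":[0,0,0]}]'
```

```text
t: 11.95
tool_pos: [0.5535, 0.126, 0.1416]
tcp_rot: [-2.664, -1.666, -0.0]
wrist_force: [0.2, -0.5, -0.8]
grip_width: 0.0544
finger_force: 49.0
t: 12.2
tool_pos: [0.5536, 0.1261, 0.1411]
tcp_rot: [-2.664, -1.666, -0.001]
wrist_force: [-0.7, 0.4, 2.5]
grip_width: 0.0545
finger_force: 49.4
t: 12.45
tool_pos: [0.5538, 0.1261, 0.1406]
tcp_rot: [-2.663, -1.666, -0.002]
wrist_force: [-3.3, 1.1, 6.7]
grip_width: 0.0545
finger_force: 49.8
```

```bash
R1='x'; python3 -m inch '[{"fingers":0.05,"dp":[0,0,0],"dr":[0,0,-3]},{"fingers":0.05,"dp":[0,0,0],"dr":[0,0,-3]},{"fingers":0.05,"dp":[0,0,0],"dr":[0,0,-3]}]'; python3 -m inch '[{"fingers":0.05,"dp":[0,0,0],"dr":[0,0,-2]},{"fingers":0.05,"dp":[0,0,0],"dr":[0,0,-2]}]';python3 -m inch '[{"fingers":0.05,"dp":[0,0,0],"dr":[0,0,-2]},{"fingers":0.05,"dp":[0,0,0],"dr":[0,0,-2]}]'
```

```text
t: 12.82
tool_pos: [0.5525, 0.127, 0.1405]
tcp_rot: [-2.521, -1.871, 0.001]
wrist_force: [-5.7, 1.6, 8.4]
grip_width: 0.0547
finger_force: 49.9
t: 13.08
tool_pos: [0.5526, 0.1271, 0.1403]
tcp_rot: [-2.454, -1.957, 0.0]
wrist_force: [-4.4, 0.3, 5.7]
grip_width: 0.0545
finger_force: 49.7
t: 13.32
tool_pos: [0.5534, 0.1257, 0.139]
tcp_rot: [2.386, 2.043, -0.001]
wrist_force: [-0.3, -0.8, -1.1]
grip_width: 0.0548
finger_force: 48.8
```

The tab has dropped into the keyway at about -99°, as seen in the picture. I'll lower it home gently.

```bash
python3 -m inch '[{"fingers":0.05,"dp":[0,0,0.001],"dr":[0,0,-2]},{"fingers":0.05,"dp":[0,0,0.001],"dr":[0,0,0]},{"fingers":0.05,"dp":[0,0,0],"dr":[0,0,0]}]'; python3 -m inch '[{"fingers":0.05,"dp":[0,0,0.002],"dr":[0,0,0]},{"fingers":0.05,"dp":[0,0,0],"dr":[0,0,0]}]'
```

```text
t: 13.7
tool_pos: [0.5533, 0.1259, 0.1373]
tcp_rot: [-2.352, -2.082, 0.0]
wrist_force: [-0.5, -0.0, -2.4]
grip_width: 0.0544
finger_force: 48.9
t: 13.95
tool_pos: [0.5533, 0.1259, 0.1354]
tcp_rot: [-2.352, -2.082, 0.0]
wrist_force: [-0.2, -0.1, -2.5]
grip_width: 0.0543
finger_force: 48.9
```

```bash
python3 -m inch '[{"fingers":0.05,"dp":[0,0,0.002],"dr":[0,0,0]},{"fingers":0.05,"dp":[0,0,0.002],"dr":[0,0,0]},{"fingers":0.05,"dp":[0,0,0],"dr":[0,0,0]}]'; python3 -m inch '[{"fingers":0.05,"dp":[0,0,0.0015],"dr":[0,0,0]},{"fingers":0.05,"dp":[0,0,0.001],"dr":[0,0,0]},{"fingers":0.05,"dp":[0,0,0],"dr":[0,0,0]}]';python3 -m inch '[{"fingers":0.05,"dp":[0,0,0.001],"dr":[0,0,0]},{"fingers":0.05,"dp":[0,0,0],"dr":[0,0,0]}]'
```

```text
t: 14.32
tool_pos: [0.5533, 0.1259, 0.1313]
tcp_rot: [2.352, 2.082, -0.0]
wrist_force: [-0.8, -0.5, -1.8]
grip_width: 0.0551
finger_force: 48.9
t: 14.7
tool_pos: [0.5534, 0.1259, 0.1289]
tcp_rot: [-2.352, -2.082, 0.0]
wrist_force: [-0.9, 0.3, -2.0]
grip_width: 0.0545
finger_force: 48.9
t: 14.95
tool_pos: [0.5534, 0.126, 0.1284]
tcp_rot: [-2.352, -2.082, -0.0]
wrist_force: [-1.2, -0.1, 1.1]
grip_width: 0.0548
finger_force: 49.2
```

```bash
python3 -m inch '[{"fingers":0.05,"dp":[0,0,0.0005],"dr":[0,0,0]},{"fingers":0.05,"dp":[0,0,0],"dr":[0,0,0]}]'; python3 -m inch '[{"fingers":0.05,"dp":[0,0,0],"dr":[0,0,2]},{"fingers":0.05,"dp":[0,0,0],"dr":[0,0,2]},{"fingers":0.05,"dp":[0,0,0],"dr":[0,0,3]},{"fingers":0.05,"dp":[0,0,0],"dr":[0,0,3]}]'
```

```text
t: 15.2
tool_pos: [0.5535, 0.126, 0.1282]
tcp_rot: [-2.352, -2.082, -0.001]
wrist_force: [-2.1, -0.2, 5.8]
grip_width: 0.0546
finger_force: 49.6
t: 15.7
tool_pos: [0.5545, 0.126, 0.1282]
tcp_rot: [2.526, 1.866, 0.004]
wrist_force: [-0.2, -0.1, 4.5]
grip_width: 0.0549
finger_force: 49.6
```

Run:
```python
from h import *
s=env.state();print(s["moment"],s["wrist_force"],s["q"].round(2));c=env.capture("wrist");save(c,"w6.png",s=1.3)
c=env.capture("side");W=cloud(c);r=env.silhouettes("side","key_ring")[0]
p=W[r["pixels"]];p=p[np.isfinite(p[:,0])];print(r["p"],r["point"],np.percentile(p,[1,50,99],axis=0))
```

```text
[-0.06035499  0.07666364  0.11896114] [-0.20388699 -0.12235252  4.50214444] [-0.79  0.24  0.59  1.81 -0.15  1.13 -0.44]
0.75 [0.49, 0.4979] [[0.52238752 0.09419621 0.12201508]
 [0.54366294 0.10617668 0.13762556]
 [0.57831739 0.15320005 0.14094479]]
```

View pics/w6.png

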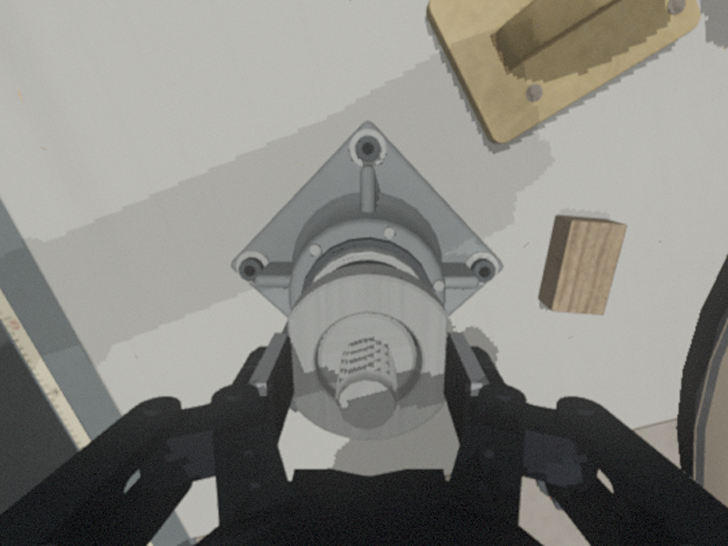

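The picture shows the ring home round the stud at (368,365), and its top at 141 mm puts the underside at 125 mm. Its tab now stands at about -107°, so I'll turn it on, clockwise, towards the pin.

```bash
python3 -m inch '[{"fingers":0.05,"dp":[0,0,0],"dr":[0,0,3.5]},{"fingers":0.05,"dp":[0,0,0],"dr":[0,0,3.5]},{"fingers":0.05,"dp":[0,0,0],"dr":[0,0,3.5]},{"fingers":0.05,"dp":[0,0,0],"dr":[0,0,3.5]},{"fingers":0.05,"dp":[0,0,0],"dr":[0,0,3.5]}]'; python3 -m inch '[{"fingers":0.05,"dp":[0,0,0],"dr":[0,0,3.5]},{"fingers":0.05,"dp":[0,0,0],"dr":[0,0,3.5]},{"fingers":0.05,"dp":[0,0,0],"dr":[0,0,3.5]},{"fingers":0.05,"dp":[0,0,0],"dr":[0,0,3.5]}]'; python3 -m inch '[{"fingers":0.05,"dp":[0,0,0],"dr":[0,0,3.5]},{"fingers":0.05,"dp":[0,0,0],"dr":[0,0,3.5]},{"fingers":0.05,"dp":[0,0,0],"dr":[0,0,3]},{"fingers":0.05,"dp":[0,0,0],"dr":[0,0,0]},{"fingers":0.05,"dp":[0,0,0],"dr":[0,0,0]}]'
python3 -c "
from h import *
s=env.state();x,y,_=s['tcp_rot'];print(np.degrees(2*np.arctan2(y,x))%360-180,s['moment'])"
```

```text
t: 16.48
tool_pos: [0.5545, 0.1256, 0.1282]
tcp_rot: [2.78, 1.461, 0.003]
wrist_force: [0.2, -0.6, 5.8]
grip_width: 0.0546
finger_force: 49.7
t: 16.98
tool_pos: [0.554, 0.1256, 0.1282]
tcp_rot: [2.938, 1.112, 0.002]
wrist_force: [-0.6, -1.1, 7.9]
grip_width: 0.0544
finger_force: 49.8
t: 17.6
tool_pos: [0.5537, 0.1257, 0.1282]
tcp_rot: [3.023, 0.854, 0.001]
wrist_force: [-1.0, 0.1, 7.3]
grip_width: 0.0546
finger_force: 49.8
-148.4403772815476 [-0.13855019  0.49894863  0.02081592]
```

```bash
python3 -m inch '[{"fingers":0.05,"dp":[0,0,0],"dr":[0,0,2.5]},{"fingers":0.05,"dp":[0,0,-0.0005],"dr":[0,0,2]},{"fingers":0.05,"dp":[0,0,0],"dr":[0,0,0]},{"fingers":0.05,"dp":[0,0,0],"dr":[0,0,0]}]'
python3 -c "
from h import *
s=env.state();x,y,_=s['tcp_rot'];print(np.degrees(2*np.arctan2(y,x))%360-180,s['moment'])"
python3 -m inch '[{"fingers":0.07,"dp":[0,0,0],"dr":[0,0,0]},{"fingers":0.085,"dp":[0,0,0],"dr":[0,0,0]},{"fingers":0.085,"dp":[0,0,0],"dr":[0,0,0]},{"fingers":0.085,"dp":[0,0,0],"dr":[0,0,0]},{"fingers":0.085,"dp":[0,0,-0.01],"dr":[0,0,0]},{"fingers":0.085,"dp":[0,0,-0.03],"dr":[0,0,0]},{"fingers":0.085,"dp":[0,0,-0.05],"dr":[0,0,0]},{"fingers":0.085,"dp":[0,0,-0.05],"dr":[0,0,0]},{"fingers":0.085,"dp":[0,0,0],"dr":[0,0,0]},{"fingers":0.085,"dp":[0,0,0],"dr":[0,0,0]}]'
python3 - <<'E'
from h import *
c=env.capture("wrist");W=cloud(c);im=c["pixels"][:,:,::-1]
r=env.silhouettes("wrist","key_ring")[0];p=W[r["pixels"]];k=p[abs(p[:,2]-.141)<.005]
ys,xs=np.where(r["pixels"]);print(r["p"],ys.min(),ys.max(),xs.min(),xs.max(),np.median(k,0))
o,rad=cv2.minEnclosingCircle((k[:,:2]*1000).astype(np.float32));q=k[:,:2]-np.array(o)/1000
w=[np.ptp(q@[np.cos(np.radians(a)),np.sin(np.radians(a))]) for a in range(180)];print(o,rad,np.argmin(w),min(w))
f=W.reshape(-1,3);f=f[(f[:,2]>.009)&(f[:,2]<.02)&(np.hypot(f[:,0]-.553,f[:,1]-.126)<.1)];print(cv2.minAreaRect((f[:,:2]*1000).astype(np.float32)))
y,x=(ys.min()+ys.max())//2,(xs.min()+xs.max())//2;y0=max(0,y-100);save(c,"w7.png",crop=(y0,y0+180,max(0,x-110),x+110),s=3)
E
```

```text
t: 18.1
tool_pos: [0.5536, 0.1258, 0.1282]
tcp_rot: [3.054, 0.735, 0.001]
wrist_force: [-0.9, -0.8, 6.6]
grip_width: 0.0541
finger_force: 49.6
-152.9214047571589 [-0.1426787   0.29236254  0.02941581]
t: 19.35
tool_pos: [0.5532, 0.126, 0.2681]
tcp_rot: [-3.054, -0.734, -0.0]
wrist_force: [0.6, 0.1, -0.3]
grip_width: 0.0851
finger_force: 0.0
0.78 163 236 252 315 [0.55556271 0.12606571 0.14081916]
(553.8953247070312, 125.78178405761719) 33.15193176269531 119 0.05596150052920887
((554.32177734375, 126.88337707519531), (128.7725372314453, 130.156005859375), 27.637508392333984)
```

View pics/w7.png

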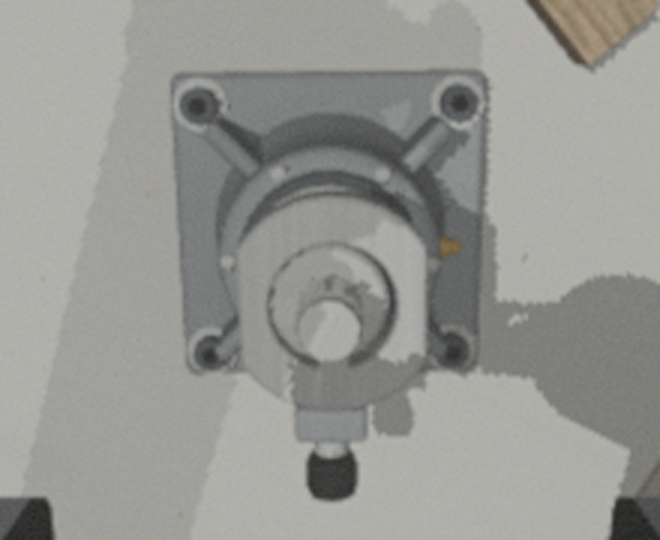

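The picture shows the ring flat at (333,305), its flats square to the foot and its tab pointing at the lock button at (332,475). The fingers are clear, so I'm handing it in.

```bash
python3 -c "
from station import env
print(env.hand_in())"
```

```text
the job is handed in; nothing more can be done
None
```

The keyed ring is home on the spacers with its tab in the keyway, the spindle is turned until the tab points at the lock pin (within about 0.03 rad as measured), the ring is released, and the job is handed in; no verdict came back.

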